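# Lock a padlock away in the roll-top bench store

## Robot

A 6-joint arm with a two-finger parallel gripper is mounted at the origin on a cart in front of the work surface, level with it; the furniture and walls round the work are solid. World frame = base frame: x ahead of the robot, y to its left, z up, the work surface at z = 0. Lengths are in m, angles in rad, forces in N, time in s.
With the tool pointing down it reaches from about 0.325 to 0.775 m from the base axis. Payload 9.3 kg.
Tool frame: the origin (TCP) lies at the very end of the fingers, on their centre line; the grasp point (between the pads) lies 19 mm behind it (manip.grasp_offset is the distance from the TCP to the grasp point, in m); y points along the fingers, x is the direction in which the jaws open and shut, and the axes are right-handed (so a half turn about y gives the same grasp; the last joint's range is limited). The gripper opens to 85 mm and grips with 20 to 120 N. Pads are 22 mm wide; open, the fingers measure 114 mm over their backs; the gripper's body (76 mm by 85 mm) begins 54 mm behind the grasp point. The pads swing forward as they close: fully open they stand 13 mm farther back than shut.
Start: joints at [-1.358, 0.259, 0.021, 1.334, 0, 1.418], TCP at [0.197, -0.514, 0.231] pointing down, gripper open.
Joint ranges: [-3.04, 3.04], [-0.91, 1.82], [-1.04, 1.36], [-1.92, 1.95], [-1.52, 1.45], [-3.14, 3.14]. Speed limits (rad/s): [2.22, 2.22, 2.79, 3.14, 3.14, 3.14].

## Interface

Orientations are given as a unit quaternion [w, x, y, z].
In Python, from cell import manip, imaging gives the robot as it stands.
- The arm moves only by the tool send_rows, never from a script. Its arguments are lists of equal length, an entry for each row: "delta_pos": the shift along the world's x, y, z in m, a list of three; "roll": the turn about the world's z in degrees. In form: {"delta_pos": [[dx, dy, dz], ...], "roll": [roll, ...]}. A call has exactly 10 rows; each row shifts and turns the commanded pose from where the row before left it; what a row does not reach is not made up. A row lasts 1/8 s, in which the tool goes at most 62.5 mm and 10.7 degrees, less where a joint would pass 70% of its speed; a pose out of reach is approached as far as the arm can. A call is refused whole if a number of a shift passes 0.0625 or a number of a turn 10.7, either way. A call with a gripper value outside its range is refused whole. "fingers" is the opening, from -1 (shut) to 1 (fully open), so that 0 is half open, set as the call begins (left out, the last holds). The fingers move at their own pace and stop on an object; "grip_force" is the grip in N (left out, the last holds). Time passes only in rows, so rows that do not move let the fingers close, or fill a call up. It gives the time, the measured TCP pose, the force and the opening at its end, in the units of the state.
- manip.get_state(): the state, without advancing time (a new reading comes with each control period).
- imaging.grab_frame(name): name is "side" or "top"; returns a dict with "img" (480x640x3 uint8, red, green, blue), "depth" (480x640 float32, m along the optical axis (not along the pixel's ray), 0 where there is no reading), "vertical_fov" (degrees; the focal length in pixels is half the picture's height over the tangent of half this angle, whatever the lens; pixels are square), "cx", "cy" (the principal point, pixels), "origin" and "attitude" of the camera in the world. Camera axes: x right, y down, z forward; pixel columns grow to the right and rows downward; lengths in m; the calibration is good to about 2 mm. A picture is of the moment at which its call begins.
- manip.finish_job(): hands the job in, once; it reports no verdict.
The state is a dict: "clock": time; "joint_positions": joint angles; "joint_vel": joint speeds; "effort": joint torques, N m; "ee_pos": TCP position; "eef_rot": TCP orientation; "contact_force": force on the tool from outside, world axes, zero at the start; "wrist_torque": the same for the moment, N m; "gripper_width": finger opening in m.
Only numpy, scipy, OpenCV 4.12 (cv2) and the standard library are available. Lean on these libraries where they do the work, as an engineer would, in place of code of your own. Each camera call takes 0.05 s, during which the arm holds its last target.

## Task

Roll the bench store's tambour shutter all the way up, lay the brass padlock flat and gently in the middle of the black rubber mat inside, then let go of it and roll the shutter fully shut again. Leave the steel padlock where it is.

Things in the scene. Friction and masses are not known exactly. Their poses are not given: they have to be found in the camera images.
- hood (a point): top of the front edge of the grey hood of a roll-top bench store fixed on the worktop, mid-width, 184 mm up. Axes are the store's: x from its front to its back (away from the robot), y left, z up. Black rubber mat on the floor, hidden when shut: 110 x 110 mm, top 16 mm above the worktop, centre 33 mm before and 10 mm right of (-y) this point.
- tambour (a joint): how far the slatted shutter is rolled down: 0 = fully open stop, 1.40 rad = fully shut on the sill. It rolls round a level axis along the store's y, 23 mm in front of and 164 mm below the hood point; slats 145 to 153 mm from the axis, moving as one. It stays where left; takes 2 to 6 N at the pull. Open, its edge stands 13 mm before the axis, 165 mm up; behind that all is roofed.
- pull (a point): middle of the outer face of the orange block pull on the shutter's dark bottom rail, mid-width: 44 mm wide along the store's y, 16 mm along the track, standing out 33 mm from the slats; this point is 187 mm from the shutter's axis, 11 degrees above level in front of it when shut (56 mm above the worktop), 91 degrees round when open. Can be pinched across the 44 mm, or pushed.
- brass_padlock: brass padlock lying flat on the worktop, 64 x 40 x 14 mm, 0.11 to 0.22 kg. Origin: centre of its underside; the shackle points along its +x, z up. The brass body, 40 mm wide along y and 14 mm thick, spans x = -32 to +3 mm; grasp it there.
- steel_padlock: grey steel padlock lying flat, 72 x 50 x 14 mm, same axes; not wanted, leave it. Which of the two padlocks lies at which place varies.
- sill (a point): middle of the top of the store's front sill, 30 mm above the worktop, 16 mm deep, 173 mm in front of the hood point. Axes as the store's. The store's blue half-round cheeks are 14 mm thick, 300 mm apart; its floor is 12 mm up. The mat is reached with the tool leaning back towards the robot 20 to 45 degrees.
Things that resemble listed ones, but are neither listed nor needed, are in the scene too. Leave any orange look-alike of the brass_padlock alone.

How it is judged:
By the outcome, as a careful person would: the job done as asked, in the order asked, and still so for the second after the job is handed in, with the robot touching nothing.
It also fails if it takes over 72 s, if anything falls off the work surface, if the arm or the gripper's body presses on something with over 40 N, if the wrist force passes 120 N, or if a joint passes its speed limit or range.

## Working session

There is one attempt and no reset: what is moved stays moved. The work goes in short steps, Python scripts to look and compute and a tool call to move; the robot and the scene stay as the last step left them, time stands still between calls to the robot, and variables do not carry over. Pictures are saved under pics/ and viewed, and the job is handed in when it is done.

Besides the shell and the picture viewer there is one more tool, called after "Emit:" as name([rows], argument=value, ...), one row to a line, values as JSON. send_rows: Moves the arm, as the interface text tells. Its arguments: {"type":"object","properties":{"delta_pos":{"type":"array","items":{"type":"array","items":{"type":"number"}}},"roll":{"type":"array","items":{"type":"number"}},"fingers":{"type":"number"},"grip_force":{"type":"number"}},"required":["delta_pos","roll"]}

```bash
mkdir -p pics; ls; python3 - <<'E'
from cell import manip, imaging
import cv2, numpy as np
print(manip.get_state(), manip.grasp_offset)
for n in("side","top"):
    f=imaging.grab_frame(n); cv2.imwrite(f"pics/{n}0.png",f["img"][:,:,::-1]); np.savez(f"{n}0.npz",**f)
    print(n,{k:v for k,v in f.items() if k not in("img","depth")})
E
```

```text
pics
{'clock': 0.0, 'joint_positions': array([-1.35762403e+00,  2.59206457e-01,  2.07737511e-02,  1.33365599e+00,
        1.52348476e-05,  1.41822744e+00]), 'joint_vel': array([ 1.49517012e-03,  1.71083002e-05, -1.00044615e-03,  6.15761827e-04,
        9.21124080e-04,  3.95035361e-04]), 'effort': array([ 1.93139090e-04, -5.55640590e+01,  3.44529140e+01,  1.38354365e-02,
       -1.21240028e-04,  1.19313702e-05]), 'ee_pos': array([ 0.19666401, -0.51336372,  0.23066311]), 'eef_rot': array([ 0.58290634, -0.58227218,  0.4010653 , -0.40040721]), 'contact_force': array([ 0.40935635, -0.46724689, -0.02552621]), 'wrist_torque': array([ 0.02330568, -0.03161322, -0.00554977]), 'gripper_width': 0.08550134975487098} 0.0187
side {'vertical_fov': 57.18791060629599, 'cx': 325.8467012312316, 'cy': 236.4842888192887, 'origin': array([0.18512485, 0.60294591, 0.74249346]), 'attitude': array([ 0.12334331, -0.26377219,  0.88013621, -0.37492786])}
top {'vertical_fov': 46.58745289661319, 'cx': 320.56334461020543, 'cy': 245.24589173706772, 'origin': array([0.40488825, 0.04318661, 1.17871303]), 'attitude': array([ 0.06058855, -0.69611676,  0.71358195, -0.05051033])}
```

View pics/side0.png

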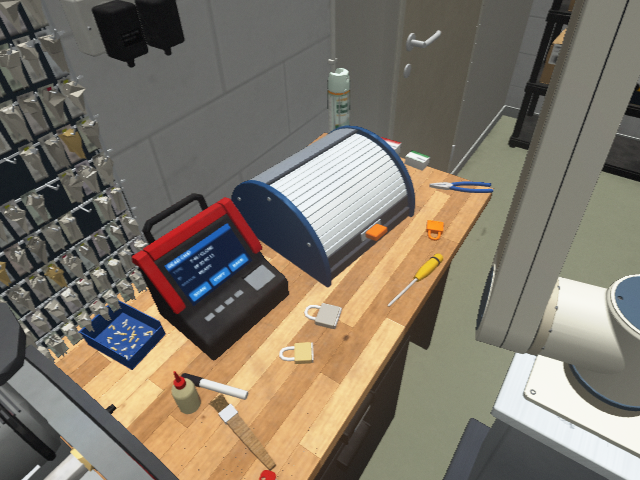

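View pics/top0.png

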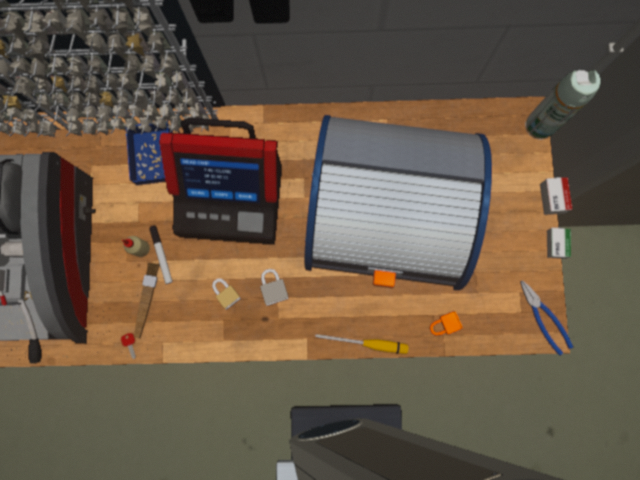

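```bash
cat > h.py <<'E'
import numpy as np, cv2
from scipy.spatial.transform import Rotation as R
def q2R(q): return R.from_quat([q[1],q[2],q[3],q[0]])
class F:
    def __init__(s,f):
        s.img=f["img"];s.d=f["depth"];s.fl=240/np.tan(np.radians(float(f["vertical_fov"]))/2)
        s.cx=float(f["cx"]);s.cy=float(f["cy"]);s.o=np.array(f["origin"]);s.R=q2R(f["attitude"])
    def pts(s,u,v,d=None):
        u=np.asarray(u,float);v=np.asarray(v,float)
        if d is None: d=s.d[np.round(v).astype(int),np.round(u).astype(int)]
        p=np.stack([(u-s.cx)/s.fl*d,(v-s.cy)/s.fl*d,d],-1)
        return s.R.apply(p.reshape(-1,3)).reshape(p.shape)+s.o
    def onz(s,u,v,z):
        r=s.R.apply([(u-s.cx)/s.fl,(v-s.cy)/s.fl,1.]); return s.o+r*(z-s.o[2])/r[2]
    def proj(s,P):
        c=s.R.inv().apply(np.asarray(P)-s.o); return np.stack([c[...,0]/c[...,2]*s.fl+s.cx,c[...,1]/c[...,2]*s.fl+s.cy],-1)
    def crop(s,fn,x0,y0,x1,y1,k):
        cv2.imwrite(fn,cv2.resize(s.img[y0:y1,x0:x1,::-1],None,fx=k,fy=k,interpolation=cv2.INTER_CUBIC))
def load(n): return F(np.load(n+".npz"))
def live(n):
    from cell import imaging
    return F(imaging.grab_frame(n))
E
python3 - <<'E'
from h import *
t=load("top0");s=load("side0")
t.crop("pics/t_pad.png",200,255,300,320,8)
s.crop("pics/s_pad.png",265,290,365,375,8)
t.crop("pics/t_st.png",295,105,500,295,4)
s.crop("pics/s_st.png",225,115,445,290,3)
for f,pts in((t,[(227,296),(273,290),(384,278),(250,320),(480,340)]),(s,[(302,353),(325,316),(376,231)])):
    for p in pts: print(p,f.pts(*p).round(4))
E
```

```text
(227, 296) [0.4875 0.2558 0.014 ]
(273, 290) [0.4976 0.1593 0.0145]
(384, 278) [ 0.5122 -0.0684  0.0637]
(250, 320) [ 0.437   0.2099 -0.0011]
(480, 340) [ 0.3844 -0.2678  0.002 ]
(302, 353) [0.4844 0.2624 0.0145]
(325, 316) [0.4959 0.1679 0.0138]
(376, 231) [ 0.5098 -0.062   0.0616]
```

View pics/t_pad.png

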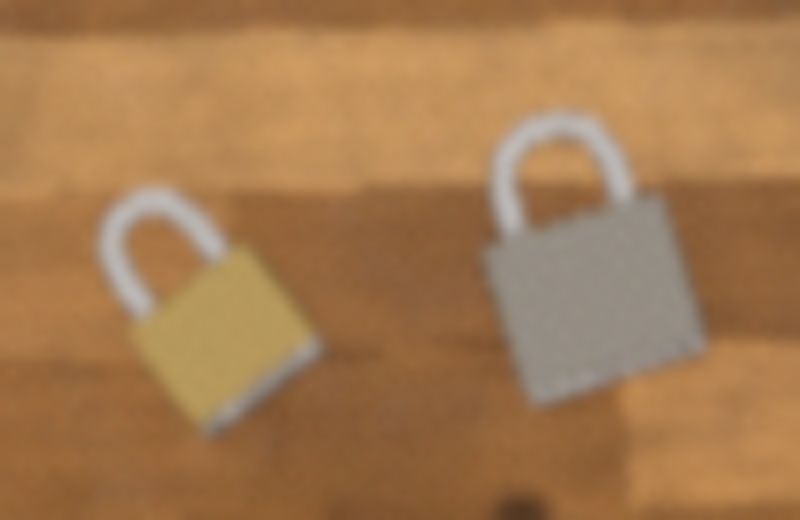

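View pics/s_pad.png

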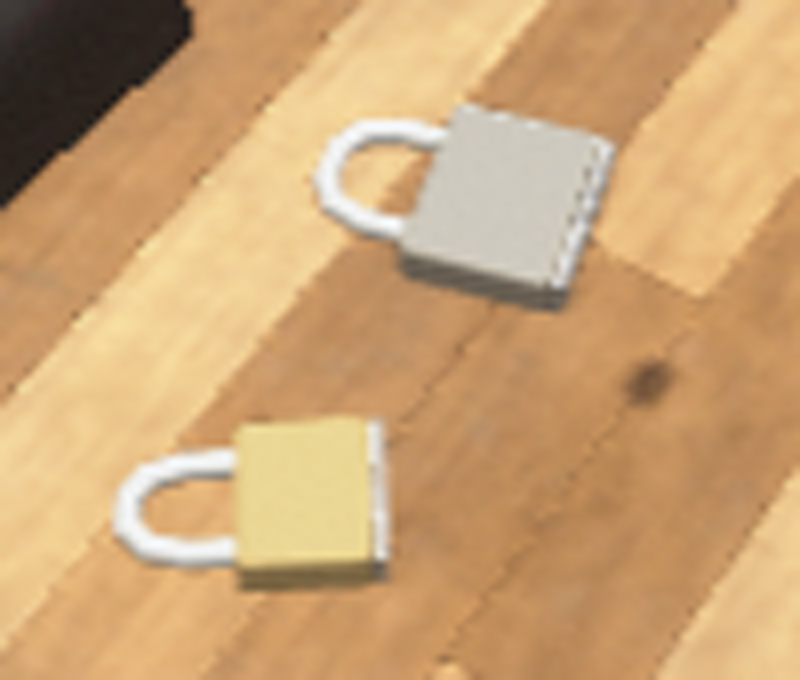

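View pics/t_st.png

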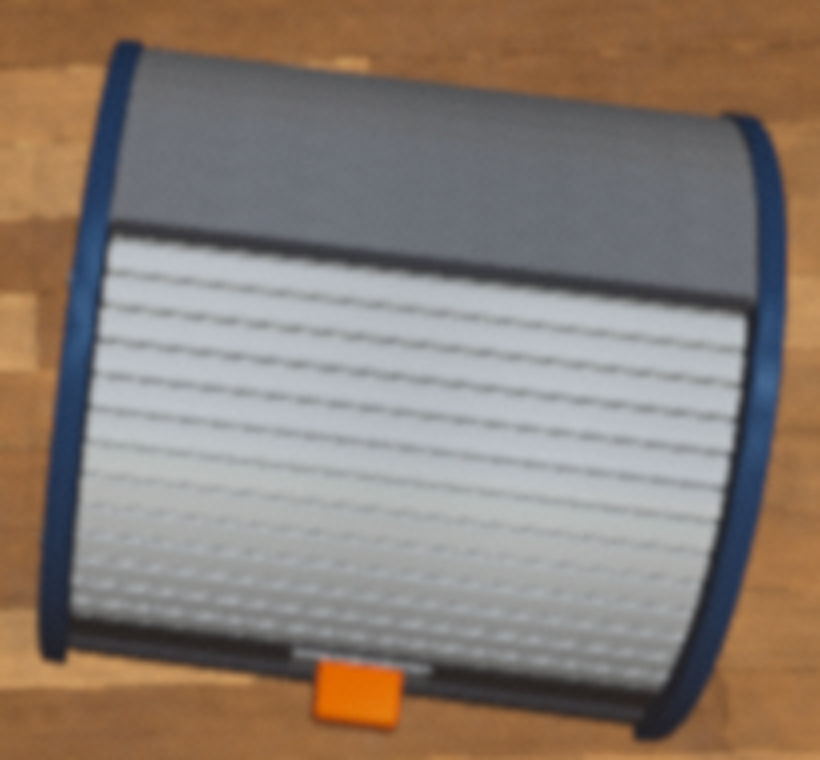

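View pics/s_st.png

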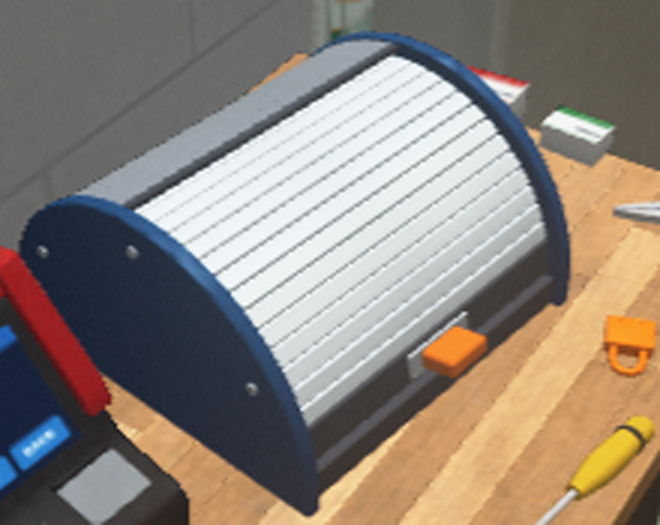

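```bash
python3 - <<'E'
from h import *
from scipy.optimize import least_squares
t=load("top0");s=load("side0")
def c(f,L,o,k=8,z=.014):
    return np.array([f.onz(o[0]+(x+.5)/k-.5,o[1]+(y+.5)/k-.5,z)[:2] for x,y in L])
A=c(t,[(133,330),(238,245),(322,345),(208,432)],(200,255))
B=c(s,[(240,568),(237,425),(380,420),(383,565)],(265,290))
for C in(A,B):
    fr=C[:2].mean(0);bk=C[2:].mean(0);d=fr-bk
    print(C.round(4).tolist(),"len",np.linalg.norm(d),"ang",np.degrees(np.arctan2(d[1],d[0])),"w",np.linalg.norm(C[0]-C[1]),np.linalg.norm(C[2]-C[3]),"mid",(fr+bk)/2)
# depth points of slats (bright greyish in region)
for name,f,box in(("top",t,(320,165,470,265)),("side",s,(285,140,400,240))):
    u,v=np.meshgrid(np.arange(box[0],box[2]),np.arange(box[1],box[3]))
    P=f.pts(u,v).reshape(-1,3);I=f.img[box[1]:box[3],box[0]:box[2]].reshape(-1,3).astype(int)
    m=(I.min(1)>130)&(P[:,2]>.06)&(P[:,2]<.19); P=P[m]
    def res(p):
        ax=p[0]; n=np.array([np.cos(p[1]),np.sin(p[1])])
        return np.hypot(P[:,:2]@n-ax,P[:,2]-.020)-p[2]
    r=least_squares(res,[.65,-.1,.152],loss="soft_l1",f_scale=.002)
    print(name,m.sum(),r.x,np.degrees(r.x[1]),np.std(res(r.x)))
    hsv=cv2.cvtColor(f.img,cv2.COLOR_RGB2HSV)
    o=(hsv[...,0]>6)&(hsv[...,0]<16)&(hsv[...,1]>220)&(hsv[...,2]>150)
    u,v=np.where(o)[1],np.where(o)[0]
    b=(370,262,400,290) if name=="top" else (362,220,392,243)
    k=(u>b[0])&(u<b[2])&(v>b[1])&(v<b[3])
    Q=f.pts(u[k],v[k]); y=r.x[1]; Rz=np.array([[np.cos(y),np.sin(y)],[-np.sin(y),np.cos(y)]])
    q=Q[:,:2]@Rz.T; print("pull",Q.mean(0),"local x",np.percentile(q[:,0],[2,50,98]),"y",np.percentile(q[:,1],[2,50,98]),"z",np.percentile(Q[:,2],[2,50,98]))
# cheeks ends from top: blue
E
```

```text
[[0.4884, 0.2785], [0.51, 0.251], [0.4833, 0.229], [0.4614, 0.2587]] len 0.03403361952067452 ang 37.88698660481265 w 0.03493622405175519 0.0369568612739291 mid [0.48577837 0.2542981 ]
[[0.4868, 0.2826], [0.5105, 0.2522], [0.4825, 0.2322], [0.4595, 0.2638]] len 0.0337572906767308 ang 34.99477081098258 w 0.03855338942150218 0.03905312045668706 mid [0.48480888 0.25769406]
top 13225 [ 0.68285951 -0.15720428  0.15289788] -9.007142004959091 0.001855849907921271
pull [ 0.51145196 -0.06855149  0.0614726 ] local x [0.50276346 0.5158562  0.52936241] y [-0.00713782  0.01258441  0.0318734 ] z [0.05643657 0.06147188 0.06671507]
side 8593 [ 0.68536043 -0.15581764  0.15348285] -8.927692864540342 0.0024243929665734355<stdin>:27: RuntimeWarning: Mean of empty slice.
  ret = um.true_divide(
Traceback (most recent call last):
IndexError: index -1 is out of bounds for axis 0 with size 0
```

```bash
cat >> h.py <<'E'
PSI=np.radians(-9.0); EX=np.array([np.cos(PSI),np.sin(PSI)]); EY=np.array([-np.sin(PSI),np.cos(PSI)])
def st(x,y): return EX*x+EY*y   # local(x,y about world origin rotated)->world
E
python3 - <<'E'
from h import *
for n,b in(("top",(370,262,400,290)),("side",(362,220,392,243))):
    f=load(n+"0");hsv=cv2.cvtColor(f.img,cv2.COLOR_RGB2HSV)
    o=(hsv[...,0]<18)&(hsv[...,1]>190)&(hsv[...,2]>120)
    v,u=np.where(o);k=(u>b[0])&(u<b[2])&(v>b[1])&(v<b[3]);Q=f.pts(u[k],v[k])
    q=np.c_[Q[:,:2]@EX,Q[:,:2]@EY,Q[:,2]]
    print(n,k.sum(),np.percentile(q,[2,50,98],axis=0).round(4).tolist())
    # predicted pull corners
    P=[np.r_[st(.684-.187*np.cos(a)*1+0,y),.02+.187*np.sin(a)] for a in [.192] for y in(.0135-.022,.0135,.0135+.022)]
    print(f.proj(np.array(P)).round(1).tolist())
    # cheeks blue
    bl=(hsv[...,0]>100)&(hsv[...,0]<125)&(hsv[...,1]>130)
    v,u=np.where(bl);k=(u>300)&(u<495)&(v>110)&(v<290) if n=="top" else (u>230)&(u<420)&(v>120)&(v<290)
    Q=f.pts(u[k],v[k]);q=np.c_[Q[:,:2]@EX,Q[:,:2]@EY,Q[:,2]];q=q[q[:,2]>.02]
    print("cheek y",np.histogram(q[:,1],bins=np.arange(-.18,.2,.005)))
    L=.684;
print(st(.684,.0125),st(.674,.0025))
E
```

```text
top 319 [[0.5011, -0.0089, 0.056], [0.5152, 0.012, 0.0612], [0.5299, 0.0331, 0.0667]]
[[393.1, 287.7], [382.2, 286.3], [371.3, 284.8]]
cheek y (array([  0,   0,   0,   0,   0,   0, 214, 298,  46,   0,   0,   0,   0,
         0,   0,   0,   0,   0,   0,   0,   0,   0,   0,   0,   0,   0,
         0,   0,   0,   0,   0,   0,   0,   0,   0,   0,   0,   0,   0,
         0,   0,   0,   0,   0,   0,   0,   0,   0,   0,   0,   0,   0,
         0,   0,   0,   0,   0,   7,   0,   0,   0,   0,   0,   0,   0,
         0,   0,   0,  96, 333, 192,   0,   0,   0,   0]), array([-1.80000000e-01, -1.75000000e-01, -1.70000000e-01, -1.65000000e-01,
       -1.60000000e-01, -1.55000000e-01, -1.50000000e-01, -1.45000000e-01,
       -1.40000000e-01, -1.35000000e-01, -1.30000000e-01, -1.25000000e-01,
       -1.20000000e-01, -1.15000000e-01, -1.10000000e-01, -1.05000000e-01,
       -1.00000000e-01, -9.50000000e-02, -9.00000000e-02, -8.50000000e-02,
       -8.00000000e-02, -7.50000000e-02, -7.00000000e-02, -6.50000000e-02,
       -6.00000000e-02, -5.50000000e-02, -5.00000000e-02, -4.50000000e-02,
       -4.00
[... 2230 characters left out ...]
0000000e-02,  3.00000000e-02,  3.50000000e-02,
        4.00000000e-02,  4.50000000e-02,  5.00000000e-02,  5.50000000e-02,
        6.00000000e-02,  6.50000000e-02,  7.00000000e-02,  7.50000000e-02,
        8.00000000e-02,  8.50000000e-02,  9.00000000e-02,  9.50000000e-02,
        1.00000000e-01,  1.05000000e-01,  1.10000000e-01,  1.15000000e-01,
        1.20000000e-01,  1.25000000e-01,  1.30000000e-01,  1.35000000e-01,
        1.40000000e-01,  1.45000000e-01,  1.50000000e-01,  1.55000000e-01,
        1.60000000e-01,  1.65000000e-01,  1.70000000e-01,  1.75000000e-01,
        1.80000000e-01,  1.85000000e-01,  1.90000000e-01,  1.95000000e-01]))
[ 0.67753426 -0.09465507] [ 0.66609303 -0.10296761]
```

Emit:
send_rows([
  [0.022,0.046,0.005],
  [0.022,0.046,0.005],
  [0.022,0.046,0.005],
  [0.022,0.046,0.005],
  [0.022,0.046,0.005],
  [0.022,0.046,0.005],
  [0.022,0.046,0.005],
  [0.022,0.046,0.005],
  [0.022,0.046,0.005],
  [0.022,0.046,0.005],
], roll=[-3,-3,-3,-3,-3,-3,-3,-3,-3,-3], fingers=1, grip_force=25)

```text
clock: 1.35
ee_pos: [0.4171, -0.0519, 0.2814]
eef_rot: [-0.459, 0.459, -0.538, 0.538]
contact_force: [0.8, -1.2, 0.1]
gripper_width: 0.085
```

Emit:
send_rows([
  [-0.025,0.003,0],
  [-0.025,0.003,0],
  [-0.025,0.003,0],
  [-0.02,0.003,0],
  [-0.02,0.002,0],
  [-0.02,0.002,0],
  [-0.02,0.002,0],
  [0,0,0],
  [0,0,0],
  [0,0,0],
], roll=[0,0,0,0,0,0,0,0,0,0])

```text
clock: 2.6
ee_pos: [0.2621, -0.0358, 0.2812]
eef_rot: [0.459, -0.459, 0.538, -0.538]
contact_force: [-0.2, 0.5, -0.4]
gripper_width: 0.0857
```

```bash
python3 - <<'E'
from h import *
from cell import manip
s=manip.get_state();print(s["joint_positions"].round(3),s["ee_pos"].round(4),q2R(s["eef_rot"]).as_matrix().round(3))
E
```

```text
[-0.457 -0.256 -0.368  1.459  0.     2.842] [ 0.2621 -0.0358  0.2812] [[-0.157 -0.     0.988]
 [-0.988  0.    -0.157]
 [-0.    -1.    -0.   ]]
```

Emit:
send_rows([
  [0.02,-0.003,0.03],
  [0.02,-0.003,0.03],
  [0.02,-0.003,0.03],
  [0.02,-0.003,0.03],
  [0.02,-0.003,0.03],
  [0.02,-0.003,0.03],
  [0,0,0.03],
  [0,0,0.03],
  [0,0,0.03],
  [0,0,0.03],
], roll=[0,0,0,0,0,0,0,0,0,0])

```text
clock: 3.85
ee_pos: [0.3814, -0.0537, 0.5149]
eef_rot: [-0.471, 0.447, -0.516, 0.559]
contact_force: [-0.1, 0.8, -0.4]
gripper_width: 0.0853
```

```bash
cat > s.py <<'E'
from h import *
from cell import manip
s=manip.get_state();print(s["clock"],s["joint_positions"].round(3),s["ee_pos"].round(4),s["gripper_width"],s["contact_force"].round(1));print(q2R(s["eef_rot"]).as_matrix().round(3))
E
python3 s.py
```

```text
3.85 [-0.359  0.004  0.45   1.948  0.     2.941] [ 0.3814 -0.0537  0.5149] 0.08530340883819239 [-0.1  0.8 -0.4]
[[-0.157  0.064  0.985]
 [-0.987 -0.024 -0.156]
 [ 0.013 -0.998  0.067]]
```

Emit:
send_rows([
  [0,0,0.02],
  [0,0,0.03],
  [0,0,0.03],
  [0,0,0.03],
  [0,0,0.03],
  [0,0,0.03],
  [0,0,0.03],
  [0,0,0.03],
  [0,0,0.03],
  [0,0,0.03],
], roll=[-3,-3,-3,-3,0,0,0,0,0,0])

```text
clock: 5.1
ee_pos: [0.388, -0.0633, 0.6011]
eef_rot: [-0.451, 0.345, -0.488, 0.663]
contact_force: [0.0, 0.7, -0.4]
gripper_width: 0.0854
```

```bash
python3 s.py
```

```text
5.1 [-0.364 -0.039  0.627  1.948 -0.016  3.136] [ 0.388  -0.0633  0.6011] 0.08536392136847798 [ 0.   0.7 -0.4]
[[-0.355  0.261  0.898]
 [-0.935 -0.116 -0.336]
 [ 0.017 -0.958  0.285]]
```

Emit:
send_rows([
  [0,0,0.035],
  [0,0,0.035],
  [0,0,0.035],
  [0,0,0.035],
  [0,0,0.035],
  [0,0,0.035],
  [0,0,0.035],
  [0,0,0.035],
  [0,0,0.035],
  [0,0,0.035],
], roll=[0,0,0,0,0,0,0,0,0,0])

```text
clock: 6.35
ee_pos: [0.4016, -0.0695, 0.7147]
eef_rot: [-0.492, 0.282, -0.393, 0.724]
contact_force: [-0.5, -0.9, -0.6]
gripper_width: 0.0854
```

```bash
python3 s.py
```

```text
6.35 [-0.365 -0.039  0.899  1.948 -0.018  3.131] [ 0.4016 -0.0695  0.7147] 0.08538486101113275 [-0.5 -0.9 -0.6]
[[-0.357  0.491  0.795]
 [-0.934 -0.206 -0.292]
 [ 0.021 -0.847  0.532]]
```

Emit:
send_rows([
  [0.004,0.001,-0.045],
  [0.004,0.001,-0.05],
  [0.006,0.001,-0.05],
  [0.006,0.001,-0.05],
  [0.006,0.001,-0.05],
  [0.006,0.001,-0.05],
  [0.006,0.001,-0.05],
  [0.006,0.001,-0.05],
  [0.006,0.001,-0.05],
  [0.006,0.001,-0.045],
], roll=[1.3,1.3,1.3,1.3,1.3,1.3,1.3,1.3,1.3,1.2])

```text
clock: 7.6
ee_pos: [0.4576, -0.0595, 0.2254]
eef_rot: [-0.57, 0.324, -0.36, 0.664]
contact_force: [1.8, 0.2, -0.8]
gripper_width: 0.0851
```

```bash
python3 s.py
```

```text
7.6 [-0.384 -0.236 -0.652  0.604  0.111  2.923] [ 0.4576 -0.0595  0.2254] 0.08506009837205625 [ 1.8  0.2 -0.8]
[[-0.14   0.523  0.841]
 [-0.99  -0.092 -0.108]
 [ 0.021 -0.847  0.531]]
```

Emit:
send_rows([
  [0.003,0,-0.035],
  [0.003,0,-0.04],
  [0.0025,0,-0.035],
  [0.0095,-0.0015,-0.015],
  [0.0095,-0.0018,-0.015],
  [0.0095,-0.0018,-0.016],
  [0.0095,-0.0018,-0.016],
  [0.009,-0.0018,-0.0149],
  [0,0,0],
  [0,0,0],
], roll=[0,0,0,0,0,0,0,0,0,0])

```text
clock: 8.85
ee_pos: [0.513, -0.0683, 0.0401]
eef_rot: [-0.57, 0.324, -0.36, 0.664]
contact_force: [0.0, 0.3, -0.1]
gripper_width: 0.0856
```

```bash
python3 s.py; python3 - <<'E'
from h import *
f=live("side"); f.crop("pics/s1.png",300,150,440,280,5)
f=live("top"); f.crop("pics/t1.png",320,200,440,320,5)
E
```

```text
8.85 [-0.348  0.127 -0.924 -0.033  0.092  2.955] [ 0.513  -0.0683  0.0401] 0.08558957622768086 [ 0.   0.3 -0.1]
[[-0.141  0.523  0.841]
 [-0.99  -0.092 -0.108]
 [ 0.021 -0.848  0.53 ]]
```

View pics/s1.png

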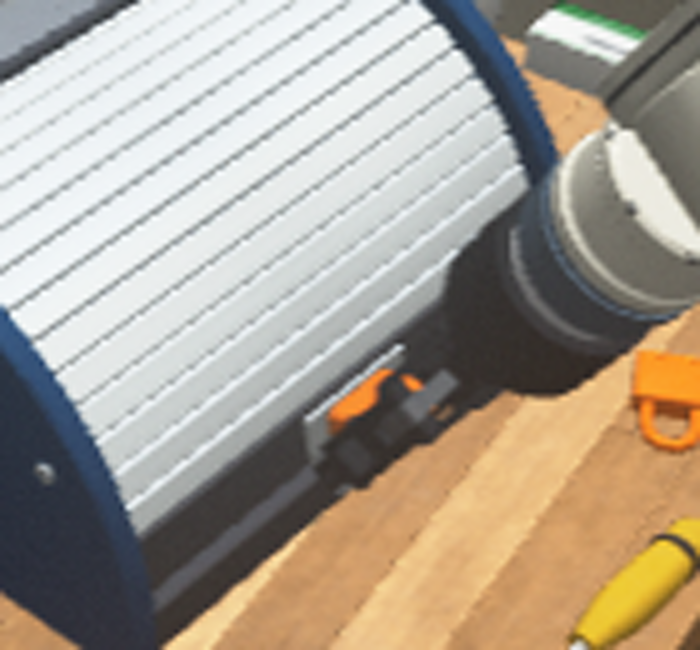

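View pics/t1.png

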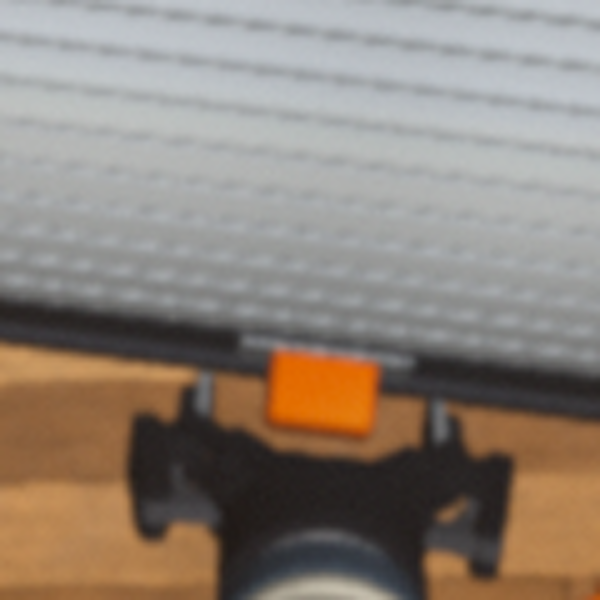

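Emit:
send_rows([
  [0.003,0,0],
  [0,0,0],
  [0,0,0],
  [0,0,0],
  [0,0,0],
  [0,0,0],
  [0,0,0],
  [0,0,0],
  [0,0,0],
  [0,0,0],
], roll=[0,0,0,0,0,0,0,0,0,0], fingers=-1, grip_force=30)

```text
clock: 10.2
ee_pos: [0.5157, -0.0693, 0.0399]
eef_rot: [-0.568, 0.325, -0.36, 0.665]
contact_force: [-4.1, -5.5, 1.7]
gripper_width: 0.0435
```

```bash
python3 s.py; python3 - <<'E'
import numpy as np
from h import *
R0=.180
a0,a1=11.2,92.5
th=np.radians(np.linspace(a0,a1,21))
P=np.array([np.r_[st(.684-R0*np.cos(a),0.013),.02+R0*np.sin(a)] for a in th])
print((np.diff(P,axis=0)*1000).round(1).tolist())
E
```

```text
10.2 [-0.346  0.132 -0.919 -0.032  0.088  2.958] [ 0.5157 -0.0693  0.0399] 0.04351600691368012 [-4.1 -5.5  1.7]
[[-0.143  0.522  0.841]
 [-0.989 -0.095 -0.11 ]
 [ 0.022 -0.848  0.53 ]]
[[2.9, -0.5, 12.4], [3.7, -0.6, 12.2], [4.6, -0.7, 11.9], [5.4, -0.9, 11.5], [6.2, -1.0, 11.1], [7.0, -1.1, 10.6], [7.7, -1.2, 10.1], [8.4, -1.3, 9.5], [9.0, -1.4, 8.9], [9.6, -1.5, 8.2], [10.2, -1.6, 7.5], [10.7, -1.7, 6.8], [11.1, -1.8, 6.0], [11.5, -1.8, 5.2], [11.9, -1.9, 4.3], [12.1, -1.9, 3.5], [12.3, -2.0, 2.6], [12.5, -2.0, 1.7], [12.6, -2.0, 0.8], [12.6, -2.0, -0.1]]
```

Emit:
send_rows([
  [0.0029,-0.0005,0.0124],
  [0.0037,-0.0006,0.0122],
  [0.0046,-0.0007,0.0119],
  [0.0054,-0.0009,0.0115],
  [0.0062,-0.001,0.0111],
  [0.007,-0.0011,0.0106],
  [0.0077,-0.0012,0.0101],
  [0.0084,-0.0013,0.0095],
  [0.009,-0.0014,0.0089],
  [0.0096,-0.0015,0.0082],
], roll=[0,0,0,0,0,0,0,0,0,0])

```text
clock: 11.45
ee_pos: [0.5791, -0.0793, 0.1449]
eef_rot: [-0.568, 0.326, -0.361, 0.664]
contact_force: [-0.9, -6.7, -6.8]
gripper_width: 0.0434
```

Emit:
send_rows([
  [0.0102,-0.0016,0.0075],
  [0.0107,-0.0017,0.0068],
  [0.0111,-0.0018,0.006],
  [0.0115,-0.0018,0.0052],
  [0.0119,-0.0019,0.0043],
  [0.0121,-0.0019,0.0035],
  [0.0123,-0.002,0.0026],
  [0.0125,-0.002,0.0017],
  [0.0126,-0.002,0.0008],
  [0.0126,-0.002,0],
], roll=[0,0,0,0,0,0,0,0,0,0])

```text
clock: 12.7
ee_pos: [0.6976, -0.0983, 0.1841]
eef_rot: [-0.568, 0.325, -0.36, 0.664]
contact_force: [-3.2, -4.9, -0.2]
gripper_width: 0.0433
```

```bash
python3 s.py; python3 - <<'E'
from h import *
f=live("side"); f.crop("pics/s2.png",220,100,440,300,3)
f=live("top"); f.crop("pics/t2.png",295,105,500,295,3)
E
```

```text
12.7 [-0.282  0.224 -0.309  0.482  0.055  3.012] [ 0.6976 -0.0983  0.1841] 0.043289175633618684 [-3.2 -4.9 -0.2]
[[-0.142  0.521  0.842]
 [-0.99  -0.094 -0.109]
 [ 0.022 -0.848  0.529]]
```

View pics/s2.png

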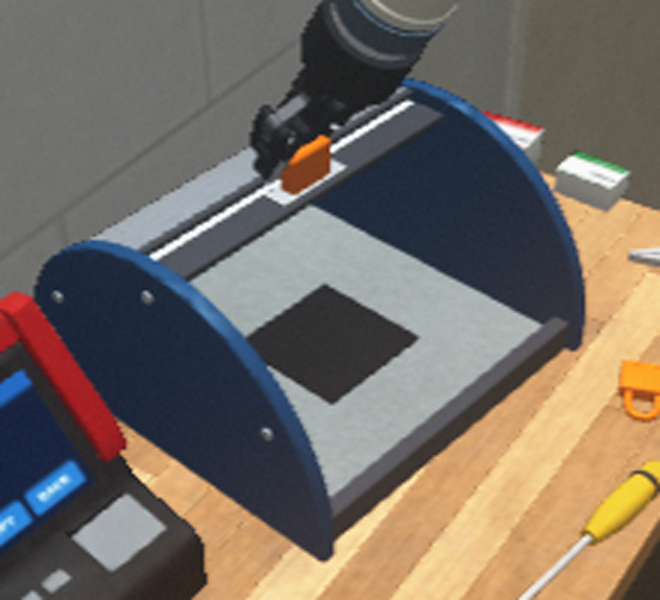

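View pics/t2.png

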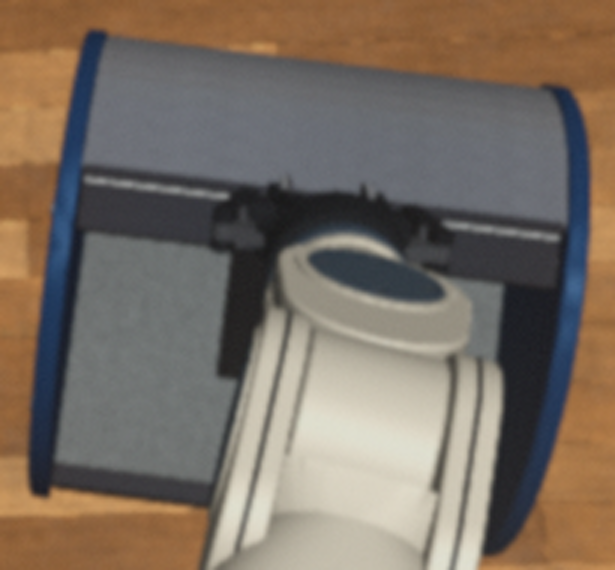

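Emit:
send_rows([
  [0.003,-0.0005,0],
  [0.003,-0.0005,0],
  [0.003,-0.0005,0],
  [0,0,0],
  [0,0,0],
  [0,0,0],
  [0,0,0],
  [0,0,0],
  [0,0,0],
  [0,0,0],
], roll=[0,0,0,0,0,0,0,0,0,0])

```text
clock: 14.05
ee_pos: [0.7031, -0.0991, 0.1833]
eef_rot: [-0.568, 0.326, -0.362, 0.664]
contact_force: [-27.0, -2.2, 10.3]
gripper_width: 0.0433
```

```bash
python3 s.py; python3 - <<'E'
from h import *
for n,(u,v0,v1) in (("top",(330,165,200)),("side",None or (0,0,0))):
    if n=="side": continue
    f=live(n); np.set_printoptions(suppress=True)
    v=np.arange(v0,v1); P=f.pts(np.full(len(v),u),v)
    for a,b in zip(v,P): print(a,f.img[a,u],(b[:2]@EX).round(4),(b[:2]@EY).round(3),b[2].round(4))
E
```

```text
14.05 [-0.28   0.235 -0.293  0.491  0.053  3.013] [ 0.7031 -0.0991  0.1833] 0.04329056718881753 [-27.   -2.2  10.3]
[[-0.143  0.517  0.844]
 [-0.99  -0.094 -0.11 ]
 [ 0.022 -0.851  0.525]]
165 [87 88 87] 0.7025 0.146 0.1705
166 [71 70 73] 0.6999 0.146 0.1728
167 [57 57 60] 0.6977 0.146 0.1734
168 [57 56 61] 0.6961 0.145 0.1726
169 [55 55 58] 0.6937 0.145 0.1741
170 [56 55 61] 0.6927 0.145 0.171
171 [56 55 59] 0.69 0.145 0.1738
172 [58 57 62] 0.6875 0.144 0.1757
173 [57 57 61] 0.3931 0.106 1.1787
174 [58 56 61] 0.6844 0.144 0.1731
175 [59 57 62] 0.6818 0.143 0.1757
176 [58 57 62] 0.681 0.143 0.1718
177 [56 56 59] 0.6782 0.143 0.1748
178 [58 58 64] 0.6767 0.143 0.1734
179 [58 56 61] 0.6748 0.142 0.1736
180 [55 54 57] 0.6723 0.142 0.1756
181 [57 57 59] 0.6706 0.142 0.1751
182 [77 78 78] 0.6694 0.142 0.1724
183 [101 104 104] 0.7118 0.147 0.0099
184 [107 111 110] 0.7102 0.147 0.0078
185 [109 113 111] 0.7066 0.147 0.0128
186 [110 113 112] 0.7052 0.146 0.0098
187 [108 112 112] 0.7016 0.146 0.015
188 [109 112 112] 0.7 0.146 0.0126
189 [109 113 112] 0.6975 0.145 0.0139
190 [110 115 114] 0.6957 0.145 0.0126
191 [109 113 112] 0.6934 0.145 0.0129
192 [106 109 109] 0.691 0.145 0.0137
193 [107 110 110] 0.6889 0.144 0.0133
194 [107 111 109] 0.687 0.144 0.012
195 [108 112 111] 0.6849 0.144 0.0119
196 [109 111 111] 0.682 0.143 0.0146
197 [108 111 112] 0.6803 0.143 0.0128
198 [110 112 111] 0.6782 0.143 0.0126
199 [109 111 111] 0.6754 0.142 0.015
```

Emit:
send_rows([
  [-0.004,0.0005,0],
  [-0.004,0.0005,0],
  [0,0,0],
  [0,0,0],
  [0,0,0],
  [-0.01,0.002,0.016],
  [-0.016,0.003,0.026],
  [-0.025,0.015,0.03],
  [-0.04,0.045,0.02],
  [-0.045,0.055,0],
], roll=[0,0,0,0,0,0,0,2,6,8], fingers=1)

```text
clock: 15.35
ee_pos: [0.568, 0.016, 0.2795]
eef_rot: [0.658, -0.371, 0.309, -0.578]
contact_force: [1.0, 1.6, -0.2]
gripper_width: 0.0857
```

```bash
python3 s.py; python3 - <<'E'
from h import *
f=live("side")
f.crop("pics/s3.png",220,100,440,300,3)
f=live("top"); f.crop("pics/t3.png",295,105,500,295,3)
E
```

```text
15.35 [-0.206 -0.065 -0.379  0.715  0.165  2.833] [0.568  0.016  0.2795] 0.08568130731749131 [ 1.   1.6 -0.2]
[[ 0.141  0.531  0.835]
 [-0.99   0.057  0.131]
 [ 0.022 -0.845  0.534]]
```

View pics/s3.png

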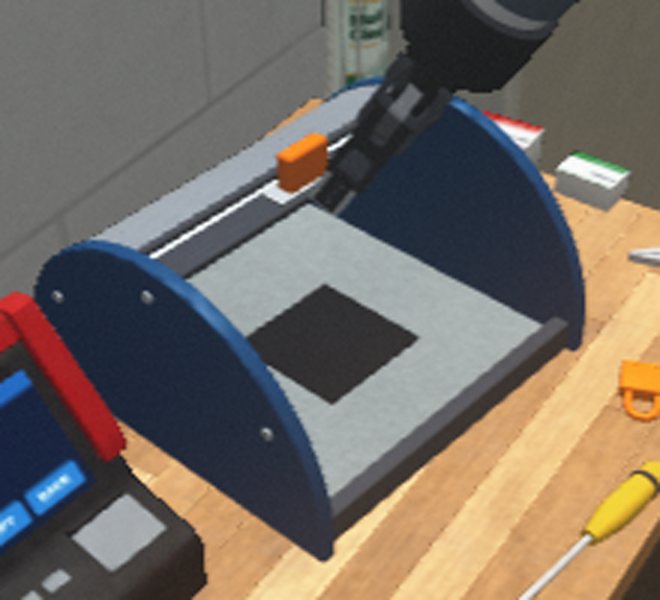

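View pics/t3.png

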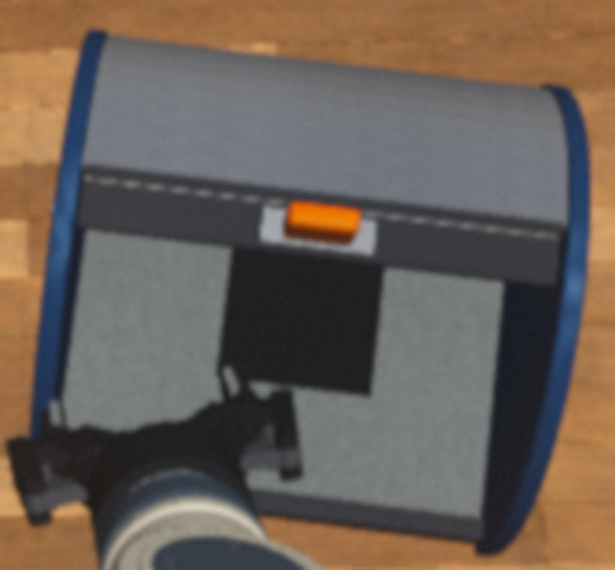

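```bash
python3 - <<'E'
from h import *
s=load("side0");t=load("top0")
for p in[(327,284),(333,404),(418,338)]:
    w=s.onz(220+(p[0]+.5)/3-.5,100+(p[1]+.5)/3-.5,.016);print(p,w.round(4),(w[:2]@EX).round(4),(w[:2]@EY).round(4))
for p in[(220,375),(371,394)]:
    w=t.onz(295+(p[0]+.5)/3-.5,105+(p[1]+.5)/3-.5,.016);print(p,w.round(4),(w[:2]@EX).round(4),(w[:2]@EY).round(4))
E
```

```text
(327, 284) [ 0.7075 -0.1644  0.016 ] 0.7245 -0.0517
(333, 404) [ 0.6174 -0.0374  0.016 ] 0.6156 0.0597
(418, 338) [ 0.6017 -0.1442  0.016 ] 0.6168 -0.0483
(220, 375) [ 0.6203 -0.0436  0.016 ] 0.6195 0.0539
(371, 394) [ 0.6039 -0.1492  0.016 ] 0.6198 -0.0529
```

Emit:
send_rows([
  [-0.025,0.03,-0.005],
  [-0.025,0.04,-0.012],
  [-0.02,0.04,-0.02],
  [-0.02,0.035,-0.03],
  [-0.016,0.03,-0.03],
  [-0.01,0.02,-0.03],
  [-0.006,0.01,-0.03],
  [-0.004,0.005,-0.03],
  [0,0,0],
  [0,0,0],
], roll=[5,5,5,5,5,3.4,0,0,0,0], fingers=0.4)

```text
clock: 16.7
ee_pos: [0.4441, 0.225, 0.0908]
eef_rot: [0.778, -0.436, 0.21, -0.4]
contact_force: [-0.2, 0.5, 0.8]
gripper_width: 0.0595
```

```bash
python3 s.py; python3 - <<'E'
from h import *
f=live("side"); f.crop("pics/s4.png",250,270,380,390,5)
np.savez("x.npz",a=1)
f=live("top"); f.crop("pics/t4.png",190,240,310,330,6)
E
```

```text
16.7 [ 0.163  0.    -0.862  0.19   0.227  2.725] [0.4441 0.225  0.0908] 0.05951605045259611 [-0.2  0.5  0.8]
[[ 0.592  0.439  0.676]
 [-0.806  0.3    0.511]
 [ 0.022 -0.847  0.532]]
```

View pics/s4.png

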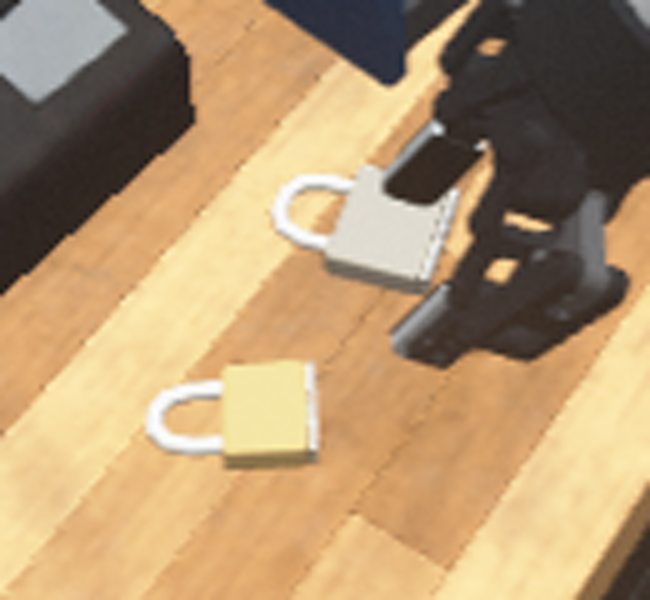

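View pics/t4.png

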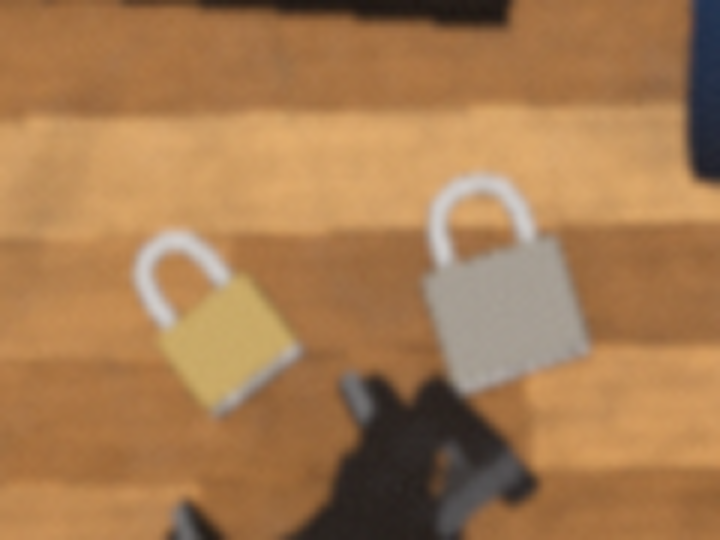

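Emit:
send_rows([
  [0.006,0.0045,-0.012],
  [0.006,0.0045,-0.012],
  [0.006,0.0045,-0.012],
  [0.006,0.0045,-0.012],
  [0.006,0.0045,-0.012],
  [0.006,0.0045,-0.011],
  [0.005,0.004,-0.011],
  [0,0,0],
  [0,0,0],
  [0,0,0],
], roll=[0,0,0,0,0,0,0,0,0,0])

```text
clock: 18.05
ee_pos: [0.4841, 0.256, 0.0077]
eef_rot: [0.778, -0.436, 0.211, -0.4]
contact_force: [-0.3, -0.2, 0.0]
gripper_width: 0.0597
```

```bash
python3 s.py; python3 - <<'E'
from h import *
f=live("side"); f.crop("pics/s5.png",250,290,350,390,6)
f=live("top"); f.crop("pics/t5.png",200,260,280,320,9)
E
```

```text
18.05 [ 0.226  0.241 -0.902 -0.1    0.195  2.781] [0.4841 0.256  0.0077] 0.05974356303113173 [-0.3 -0.2  0. ]
[[ 0.592  0.438  0.676]
 [-0.806  0.3    0.511]
 [ 0.021 -0.847  0.531]]
```

View pics/s5.png

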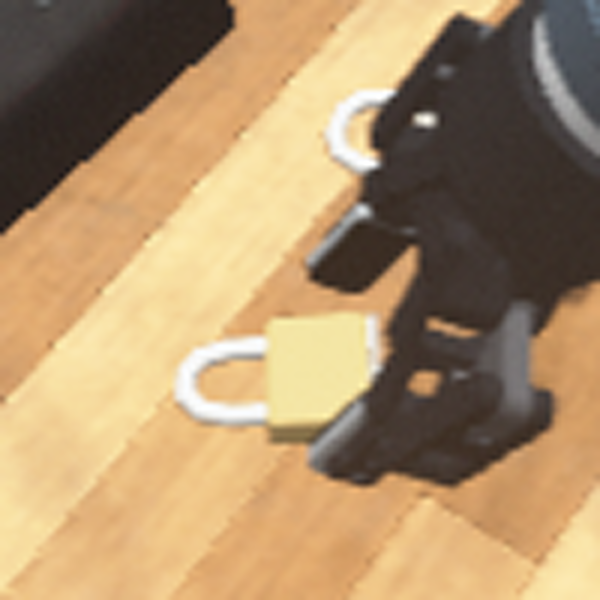

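View pics/t5.png

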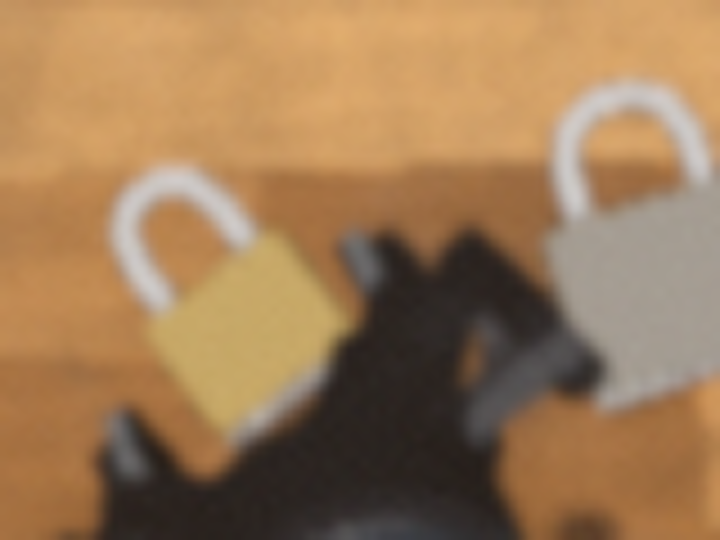

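Emit:
send_rows([
  [0.004,0.002,0.001],
  [0.004,0.0015,0],
  [0,0,0],
  [0,0,0],
  [0,0,0],
  [0,0,0],
  [0,0,0],
  [0,0,0],
  [0,0,0],
  [0,0,0],
], roll=[0,0,0,0,0,0,0,0,0,0], fingers=-1, grip_force=45)

```text
clock: 19.4
ee_pos: [0.4928, 0.2598, 0.0089]
eef_rot: [0.779, -0.436, 0.21, -0.4]
contact_force: [3.2, 2.5, 4.3]
gripper_width: 0.0382
```

```bash
python3 s.py; python3 - <<'E'
from h import *
f=live("side"); f.crop("pics/s6.png",250,290,350,390,6)
f=live("top"); f.crop("pics/t6.png",200,260,280,320,9)
E
```

```text
19.4 [ 0.231  0.25  -0.881 -0.09   0.193  2.785] [0.4928 0.2598 0.0089] 0.03821092855540799 [3.2 2.5 4.3]
[[ 0.592  0.439  0.676]
 [-0.806  0.301  0.511]
 [ 0.021 -0.847  0.532]]
```

View pics/s6.png

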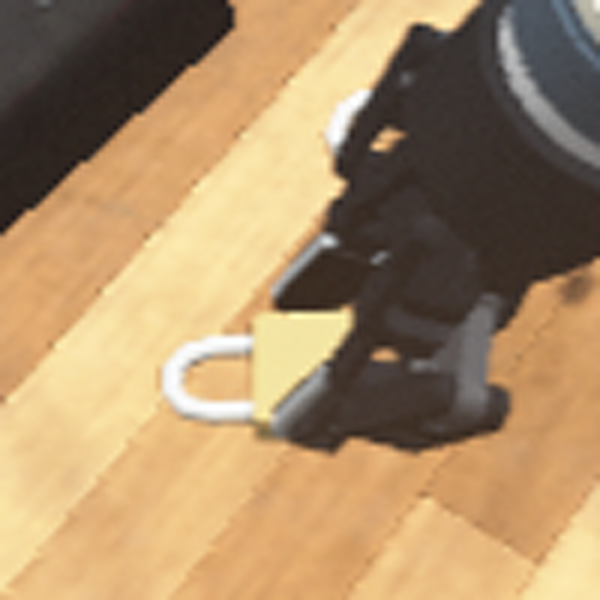

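View pics/t6.png

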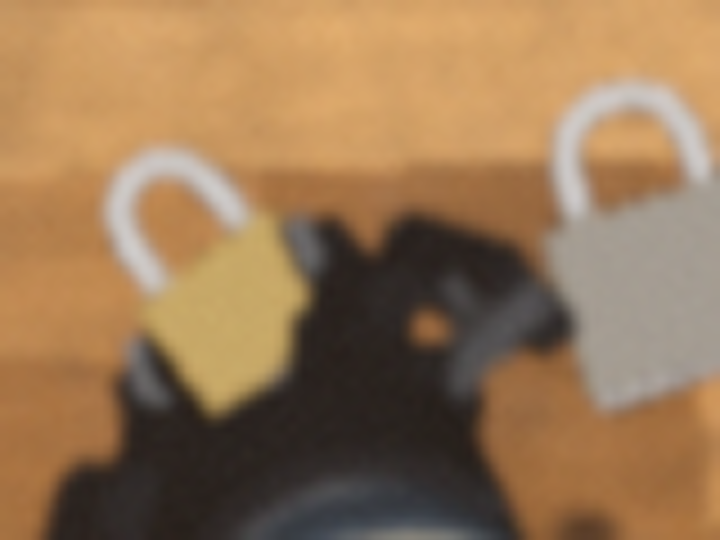

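Emit:
send_rows([
  [0,0,0.004],
  [0,0,0.008],
  [0,0,0.012],
  [0,0,0.015],
  [0,0,0.02],
  [0,0,0.02],
  [0,0,0.02],
  [0,0,0.02],
  [0,0,0.02],
  [0,0,0.01],
], roll=[0,0,0,0,0,0,0,0,0,0])

```text
clock: 20.75
ee_pos: [0.4917, 0.2594, 0.1583]
eef_rot: [0.778, -0.436, 0.211, -0.4]
contact_force: [-0.3, -0.7, -2.0]
gripper_width: 0.0382
```

```bash
python3 s.py; python3 - <<'E'
from h import *
f=live("side"); f.crop("pics/s7.png",220,230,360,350,5)
f=live("top"); f.crop("pics/t7.png",190,240,290,320,8)
E
```

```text
20.75 [ 0.231  0.008 -0.639  0.396  0.193  2.785] [0.4917 0.2594 0.1583] 0.038174488742174204 [-0.3 -0.7 -2. ]
[[ 0.592  0.438  0.676]
 [-0.806  0.3    0.511]
 [ 0.021 -0.847  0.531]]
```

View pics/s7.png

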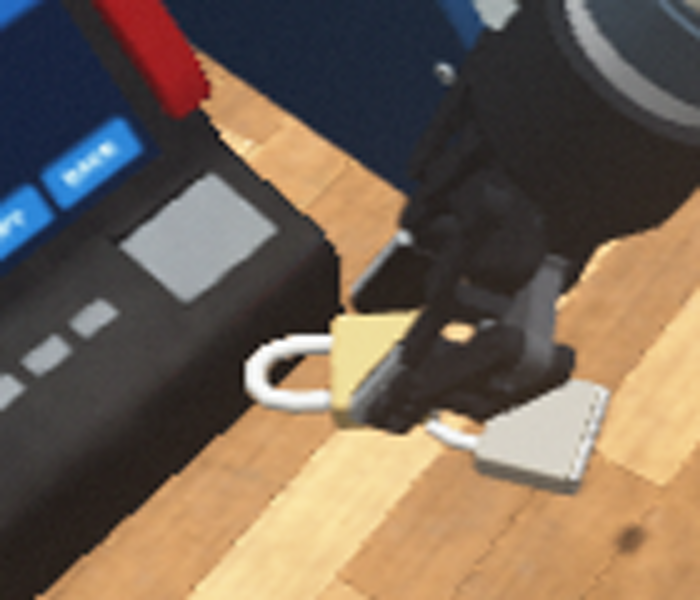

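View pics/t7.png

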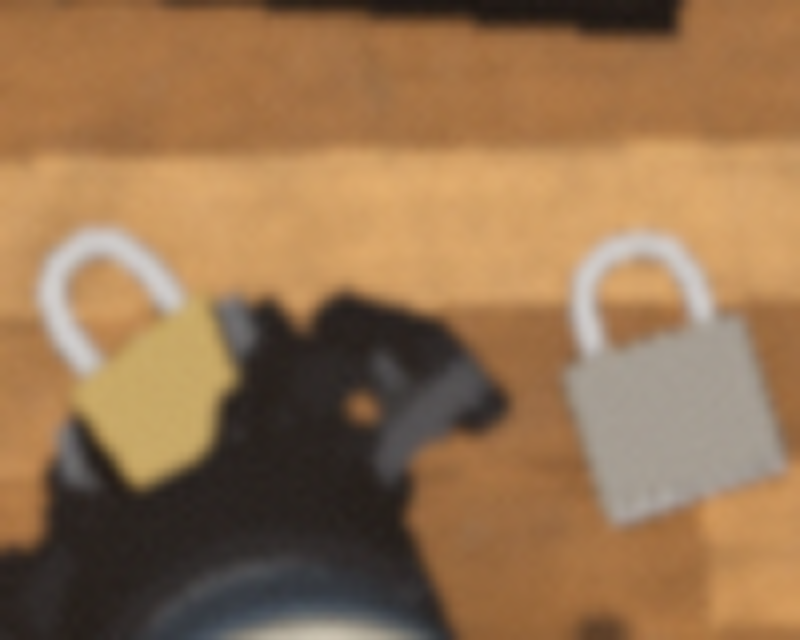

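```bash
python3 - <<'E'
from h import *
t=load("top0");s=load("side0");tcp=np.array([.4917,.2594])
a=[t.onz(190+(x+.5)/8-.5,240+(y+.5)/8-.5,.163)[:2] for x,y in((76,397),(205,297))]
b=[s.onz(220+(x+.5)/5-.5,230+(y+.5)/5-.5,.163)[:2] for x,y in((332,318),(335,412))]
c=np.radians(36.0);d=np.array([np.cos(c),np.sin(c)]);n=np.array([-d[1],d[0]])
for P in(a,b):
    e=P[1]-P[0];m=np.mean(P,0);print(np.linalg.norm(e),np.degrees(np.arctan2(e[1],e[0])),"fwd",(m-tcp)@d,"lat",(m-tcp)@n)
E
```

```text
0.03686991969905166 -52.9657005031213 fwd 0.011474736087814337 lat -0.0012331761737851806
0.03922929868685986 129.02311742763587 fwd 0.013455193569279366 lat 0.0022787849156009885
```

Emit:
send_rows([
  [0,-0.02,0.025],
  [0,-0.035,0.02],
  [0.007,-0.04,0.01],
  [0.007,-0.04,0],
  [0.007,-0.04,0],
  [0.007,-0.04,0],
  [0.008,-0.04,0],
  [0.008,-0.04,0],
  [0.008,-0.03,0],
  [0.007,-0.0186,0],
], roll=[-3,-5,-5,-5,-5,-5,-5,-5,-4.3,-3])

```text
clock: 22.1
ee_pos: [0.5508, -0.0852, 0.211]
eef_rot: [-0.563, 0.321, -0.364, 0.669]
contact_force: [-0.2, 0.2, -1.2]
gripper_width: 0.0384
```

```bash
python3 s.py; python3 - <<'E'
from h import *
f=live("side"); f.crop("pics/s8.png",220,100,440,300,3)
E
```

```text
22.1 [-0.348 -0.043 -0.54   0.522  0.082  2.971] [ 0.5508 -0.0852  0.211 ] 0.038381223610177456 [-0.2  0.2 -1.2]
[[-0.159  0.519  0.84 ]
 [-0.987 -0.101 -0.125]
 [ 0.02  -0.849  0.529]]
```

View pics/s8.png

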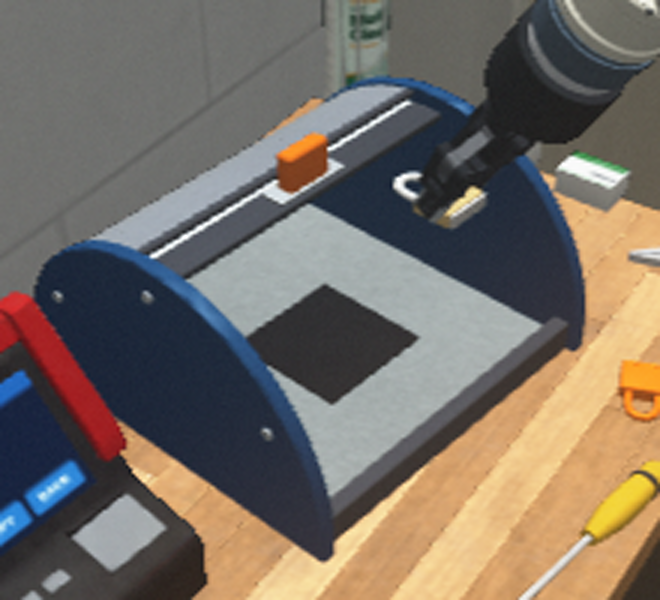

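Emit:
send_rows([
  [0.01,-0.001,-0.022],
  [0.013,-0.002,-0.024],
  [0.014,-0.002,-0.024],
  [0.014,-0.002,-0.024],
  [0.014,-0.002,-0.024],
  [0.014,-0.002,-0.022],
  [0.014,-0.002,-0.02],
  [0.012,-0.002,-0.014],
  [0,0,0],
  [0,0,0],
], roll=[0,0,0,0,0,0,0,0,0,0])

```text
clock: 23.4
ee_pos: [0.6559, -0.0988, 0.0386]
eef_rot: [-0.564, 0.322, -0.362, 0.668]
contact_force: [0.4, -0.1, -0.9]
gripper_width: 0.0384
```

```bash
python3 s.py; python3 - <<'E'
from h import *
f=live("side"); f.crop("pics/s9.png",270,140,400,270,5)
E
```

```text
23.4 [-0.303  0.329 -0.617  0.068  0.06   3.006] [ 0.6559 -0.0988  0.0386] 0.03844727916700612 [ 0.4 -0.1 -0.9]
[[-0.156  0.521  0.839]
 [-0.988 -0.1   -0.121]
 [ 0.021 -0.848  0.53 ]]
```

View pics/s9.png

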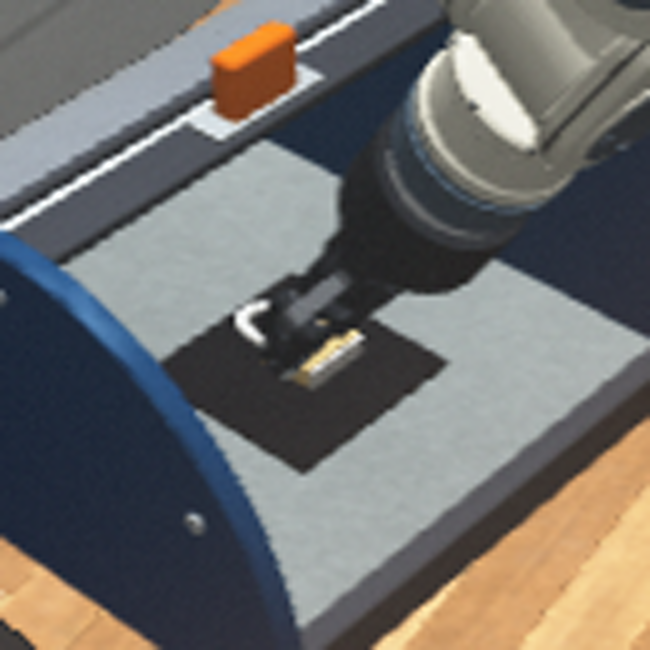

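Emit:
send_rows([
  [0,-0.002,-0.003],
  [0,0,-0.003],
  [0,0,-0.002],
  [0,0,-0.002],
  [0,0,-0.0015],
  [0,0,-0.001],
  [0,0,0],
  [0,0,0],
  [0,0,0],
  [0,0,0],
], roll=[0,0,0,0,0,0,0,0,0,0])

```text
clock: 24.7
ee_pos: [0.6561, -0.1011, 0.0259]
eef_rot: [-0.564, 0.322, -0.362, 0.668]
contact_force: [0.0, -0.2, -2.0]
gripper_width: 0.0386
```

```bash
python3 s.py
```

```text
24.7 [-0.307  0.35  -0.632  0.033  0.062  3.003] [ 0.6561 -0.1011  0.0259] 0.038618700630212714 [ 0.  -0.2 -2. ]
[[-0.156  0.521  0.839]
 [-0.988 -0.1   -0.122]
 [ 0.021 -0.847  0.53 ]]
```

Emit:
send_rows([
  [0,0,-0.0007],
  [0,0,-0.0007],
  [0,0,-0.0006],
  [0,0,0],
  [0,0,0],
  [0,0,0],
  [0,0,0],
  [0,0,0],
  [0,0,0],
  [0,0,0],
], roll=[0,0,0,0,0,0,0,0,0,0])

```text
clock: 25.95
ee_pos: [0.6566, -0.1012, 0.025]
eef_rot: [-0.565, 0.321, -0.362, 0.669]
contact_force: [-5.0, 1.3, 8.5]
gripper_width: 0.0382
```

```bash
python3 s.py;  python3 - <<'E'
from h import *
f=live("side"); f.crop("pics/s10.png",300,180,360,230,12)
E
```

```text
25.95 [-0.307  0.352 -0.634  0.027  0.062  3.003] [ 0.6566 -0.1012  0.025 ] 0.03822283275268047 [-5.   1.3  8.5]
[[-0.156  0.523  0.838]
 [-0.988 -0.101 -0.121]
 [ 0.021 -0.846  0.532]]
```

View pics/s10.png

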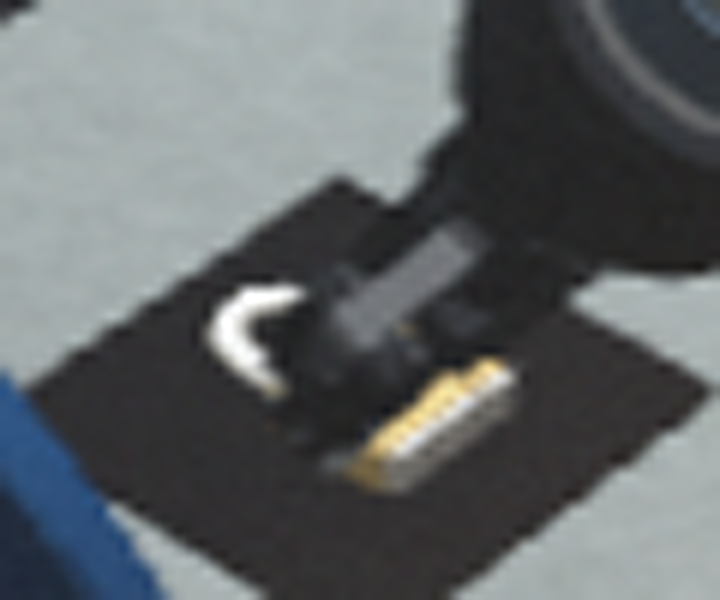

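Emit:
send_rows([
  [0,0,0],
  [0,0,0],
  [0,0,0],
  [0,0,0],
  [0,0,0],
  [0,0,0],
  [-0.003,0.0005,0.006],
  [-0.01,0.0015,0.017],
  [-0.012,0.002,0.022],
  [-0.014,0.002,0.024],
], roll=[0,0,0,0,0,0,0,0,0,0], fingers=0.5)

```text
clock: 27.25
ee_pos: [0.6164, -0.0949, 0.0936]
eef_rot: [-0.564, 0.322, -0.363, 0.668]
contact_force: [-0.2, -0.2, 0.7]
gripper_width: 0.0643
```

```bash
python3 s.py;  python3 - <<'E'
from h import *
f=live("side"); f.crop("pics/s11.png",290,160,380,240,8)
E
```

```text
27.25 [-0.32   0.194 -0.627  0.194  0.069  2.992] [ 0.6164 -0.0949  0.0936] 0.06428039826108091 [-0.2 -0.2  0.7]
[[-0.156  0.521  0.839]
 [-0.988 -0.1   -0.122]
 [ 0.021 -0.848  0.53 ]]
```

View pics/s11.png

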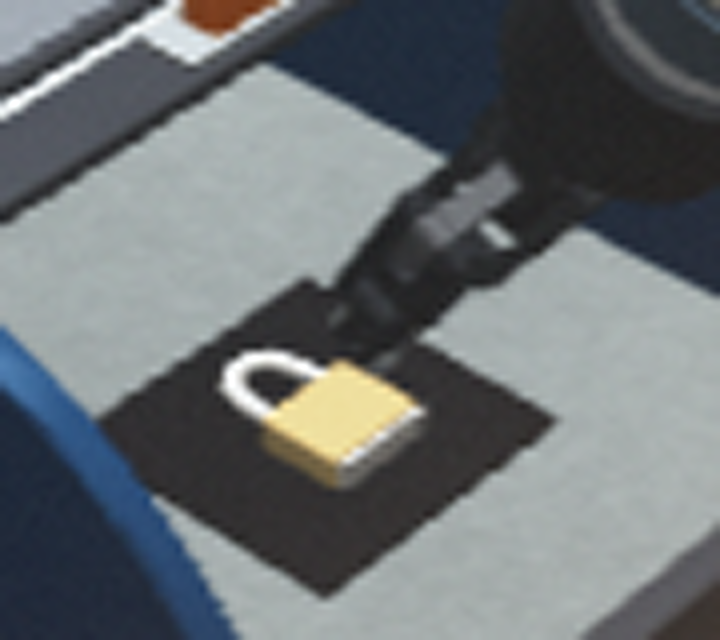

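```bash
python3 - <<'E'
from h import *
s=load("side0")
def L(p,z):
    w=s.onz(290+(p[0]+.5)/8-.5,160+(p[1]+.5)/8-.5,z)[:2];return np.array([w@EX,w@EY])
for p in[(338,362),(425,410),(340,467),(265,425)]:print("body",L(p,.030).round(4))
print("shackle tip",L((222,375),.023).round(4))
for p in[(305,280),(555,420),(325,597)]:print("mat",L(p,.016).round(4))
b=np.mean([L(p,.030) for p in[(338,362),(425,410),(340,467),(265,425)]],0);m=(L((305,280),.016)+L((325,597),.016))/2
print(b+[.0145,0],m)
E
```

```text
body [ 0.6771 -0.0123]
body [ 0.6409 -0.0129]
body [0.6426 0.0248]
body [0.6734 0.0256]
shackle tip [0.7063 0.0109]
mat [ 0.7258 -0.0493]
mat [ 0.6176 -0.049 ]
mat [0.6168 0.0601]
[0.6730154  0.00631521] [0.67131846 0.00540173]
```

Emit:
send_rows([
  [-0.0165,0.003,0.027],
  [-0.0165,0.003,0.027],
  [-0.0165,0.003,0.027],
  [-0.0165,0.003,0.027],
  [-0.0165,0.003,0.027],
  [-0.0165,0.003,0.027],
  [0.02,-0.0025,0.004],
  [0.04,-0.0035,0],
  [0.045,-0.004,0],
  [0.029,-0.003,0],
], roll=[0,0,0,0,0,0,0,0,0,0], fingers=1)

```text
clock: 28.55
ee_pos: [0.6536, -0.0901, 0.2588]
eef_rot: [-0.564, 0.322, -0.362, 0.668]
contact_force: [-0.1, -0.7, 0.1]
gripper_width: 0.0852
```

```bash
python3 s.py
```

```text
28.55 [-0.287  0.102 -0.262  0.649  0.052  3.02 ] [ 0.6536 -0.0901  0.2588] 0.0851709214612 [-0.1 -0.7  0.1]
[[-0.156  0.521  0.839]
 [-0.988 -0.1   -0.121]
 [ 0.021 -0.847  0.531]]
```

Delta to the pinch pose: (0.037, -0.006, -0.0745).

Emit:
send_rows([
  [0.006,-0.001,-0.012],
  [0.006,-0.001,-0.0125],
  [0.006,-0.001,-0.0125],
  [0.006,-0.001,-0.0125],
  [0.006,-0.001,-0.0125],
  [0.007,-0.001,-0.0125],
  [0,0,0],
  [0,0,0],
  [0,0,0],
  [0,0,0],
], roll=[0,0,0,0,0,0,0,0,0,0])

```text
clock: 29.8
ee_pos: [0.6891, -0.0961, 0.1849]
eef_rot: [-0.564, 0.321, -0.362, 0.669]
contact_force: [-0.0, -0.5, 0.7]
gripper_width: 0.0852
```

Emit:
send_rows([
  [0,0,0],
  [0,0,0],
  [0,0,0],
  [0,0,0],
  [0,0,0],
  [0,0,0],
  [0,0,0],
  [0,0,0],
  [0,0,0],
  [0,0,0],
], roll=[0,0,0,0,0,0,0,0,0,0], fingers=-1, grip_force=30)

```text
clock: 31.05
ee_pos: [0.6887, -0.0971, 0.1847]
eef_rot: [-0.564, 0.322, -0.362, 0.669]
contact_force: [-5.7, -4.0, 4.1]
gripper_width: 0.0435
```

```bash
python3 s.py;python3 - <<'E'
from h import *
f=live("side"); f.crop("pics/s12.png",290,130,380,210,8)
E
```

```text
31.05 [-0.28   0.209 -0.329  0.475  0.046  3.027] [ 0.6887 -0.0971  0.1847] 0.043466910508010825 [-5.7 -4.   4.1]
[[-0.158  0.521  0.839]
 [-0.987 -0.102 -0.122]
 [ 0.022 -0.847  0.53 ]]
```

View pics/s12.png

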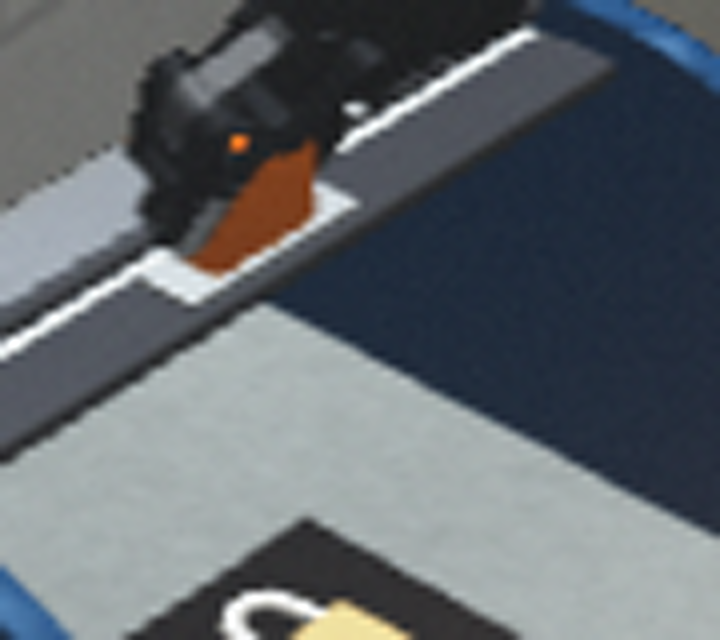

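```bash
python3 - <<'E'
from h import *
th=np.radians(np.linspace(90.5,9.5,21))
P=np.array([np.r_[st(.684-.1806*np.cos(a),0.013),.02+.1806*np.sin(a)] for a in th])
D=(np.diff(P,axis=0)).round(4).tolist();print(D[:10]);print(D[10:])
E
```

```text
[[-0.0126, 0.002, -0.0003], [-0.0125, 0.002, -0.0012], [-0.0124, 0.002, -0.0021], [-0.0122, 0.0019, -0.003], [-0.012, 0.0019, -0.0039], [-0.0117, 0.0019, -0.0047], [-0.0113, 0.0018, -0.0056], [-0.0109, 0.0017, -0.0064], [-0.0105, 0.0017, -0.0071], [-0.0099, 0.0016, -0.0079]]
[[-0.0094, 0.0015, -0.0085], [-0.0087, 0.0014, -0.0092], [-0.0081, 0.0013, -0.0098], [-0.0074, 0.0012, -0.0103], [-0.0066, 0.0011, -0.0109], [-0.0059, 0.0009, -0.0113], [-0.0051, 0.0008, -0.0117], [-0.0042, 0.0007, -0.012], [-0.0034, 0.0005, -0.0123], [-0.0025, 0.0004, -0.0125]]
```

Emit:
send_rows([
  [-0.0126,0.002,-0.0003],
  [-0.0125,0.002,-0.0012],
  [-0.0124,0.002,-0.0021],
  [-0.0122,0.0019,-0.003],
  [-0.012,0.0019,-0.0039],
  [-0.0117,0.0019,-0.0047],
  [-0.0113,0.0018,-0.0056],
  [-0.0109,0.0017,-0.0064],
  [-0.0105,0.0017,-0.0071],
  [-0.0099,0.0016,-0.0079],
], roll=[0,0,0,0,0,0,0,0,0,0])

```text
clock: 32.35
ee_pos: [0.5743, -0.0788, 0.1446]
eef_rot: [-0.564, 0.32, -0.36, 0.67]
contact_force: [-0.2, -4.9, 6.9]
gripper_width: 0.0435
```

Emit:
send_rows([
  [-0.0094,0.0015,-0.0085],
  [-0.0087,0.0014,-0.0092],
  [-0.0081,0.0013,-0.0098],
  [-0.0074,0.0012,-0.0103],
  [-0.0066,0.0011,-0.0109],
  [-0.0059,0.0009,-0.0113],
  [-0.0051,0.0008,-0.0117],
  [-0.0042,0.0007,-0.012],
  [-0.0034,0.0005,-0.0123],
  [-0.0025,0.0004,-0.0125],
], roll=[0,0,0,0,0,0,0,0,0,0])

```text
clock: 33.6
ee_pos: [0.5111, -0.0689, 0.0336]
eef_rot: [-0.563, 0.322, -0.362, 0.669]
contact_force: [-6.2, -7.2, 3.6]
gripper_width: 0.0432
```

```bash
python3 s.py
```

```text
33.6 [-0.342  0.139 -0.938 -0.061  0.077  2.975] [ 0.5111 -0.0689  0.0336] 0.04323055608235199 [-6.2 -7.2  3.6]
[[-0.158  0.521  0.839]
 [-0.987 -0.103 -0.122]
 [ 0.023 -0.847  0.531]]
```

Emit:
send_rows([
  [0,0,-0.003],
  [0,0,-0.003],
  [0,0,0],
  [0,0,0],
  [0,0,0],
  [0,0,0],
  [0,0,0],
  [0,0,0],
  [0,0,0],
  [0,0,0],
], roll=[0,0,0,0,0,0,0,0,0,0])

```text
clock: 34.85
ee_pos: [0.5117, -0.069, 0.0294]
eef_rot: [-0.564, 0.321, -0.361, 0.67]
contact_force: [-20.5, -4.2, 29.3]
gripper_width: 0.0431
```

```bash
python3 s.py;python3 - <<'E'
from h import *
f=live("side"); f.crop("pics/s13.png",225,115,445,290,3)
E
```

```text
34.85 [-0.341  0.149 -0.947 -0.083  0.077  2.975] [ 0.5117 -0.069   0.0294] 0.043054999892759134 [-20.5  -4.2  29.3]
[[-0.158  0.523  0.837]
 [-0.987 -0.104 -0.122]
 [ 0.024 -0.846  0.533]]
```

View pics/s13.png

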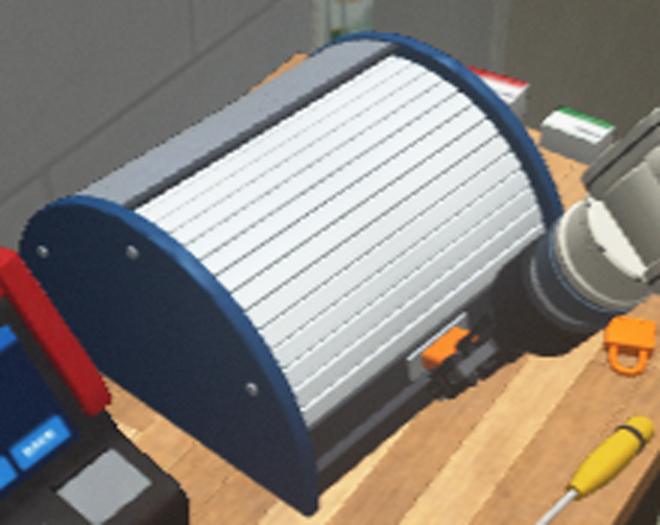

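Emit:
send_rows([
  [0,0,0],
  [0,0,0],
  [0,0,0],
  [0,0,0],
  [0,0,0],
  [-0.005,0.001,0.006],
  [-0.01,0.002,0.014],
  [-0.016,0.003,0.026],
  [-0.018,0.003,0.03],
  [-0.018,0.003,0.03],
], roll=[0,0,0,0,0,0,0,0,0,0], fingers=1)

```text
clock: 36.15
ee_pos: [0.4436, -0.0554, 0.1347]
eef_rot: [-0.564, 0.322, -0.362, 0.668]
contact_force: [0.0, 0.4, 0.3]
gripper_width: 0.0856
```

Emit:
send_rows([
  [-0.015,0,0.03],
  [-0.015,0,0.03],
  [-0.01,0,0.03],
  [-0.01,0,0.03],
  [0,0,0.02],
  [0,0,0],
  [0,0,0],
  [0,0,0],
  [0,0,0],
  [0,0,0],
], roll=[0,0,0,0,0,0,0,0,0,0])

```text
clock: 37.4
ee_pos: [0.3947, -0.0557, 0.2732]
eef_rot: [-0.564, 0.322, -0.363, 0.668]
contact_force: [-0.3, -0.1, 0.3]
gripper_width: 0.0855
```

```bash
python3 s.py;python3 - <<'E'
from h import *
f=live("side"); f.crop("pics/s14.png",225,115,445,290,3)
t0=load("top0");s0=load("side0")
for n,f,b in(("side",f,(355,215,395,245)),("top",live("top"),(365,258,405,292))):
  for g in (f,s0 if n=="side" else t0):
    hsv=cv2.cvtColor(g.img,cv2.COLOR_RGB2HSV)
    o=(hsv[...,0]<18)&(hsv[...,1]>190)&(hsv[...,2]>120)
    v,u=np.where(o);k=(u>b[0])&(u<b[2])&(v>b[1])&(v<b[3]);print(n,k.sum(),u[k].mean(),v[k].mean())
  cv2.imwrite(f"pics/{n}_end.png",f.img[:,:,::-1])
E
```

```text
37.4 [-0.46  -0.386 -0.608  0.807  0.142  2.872] [ 0.3947 -0.0557  0.2732] 0.08550129639673264 [-0.3 -0.1  0.3]
[[-0.156  0.521  0.839]
 [-0.988 -0.1   -0.122]
 [ 0.021 -0.848  0.53 ]]
side 150 376.1933333333333 230.52666666666667
side 155 376.31612903225806 230.0774193548387
top 319 383.9341692789969 278.8871473354232
top 319 383.9780564263323 278.7554858934169
```

View pics/s14.png

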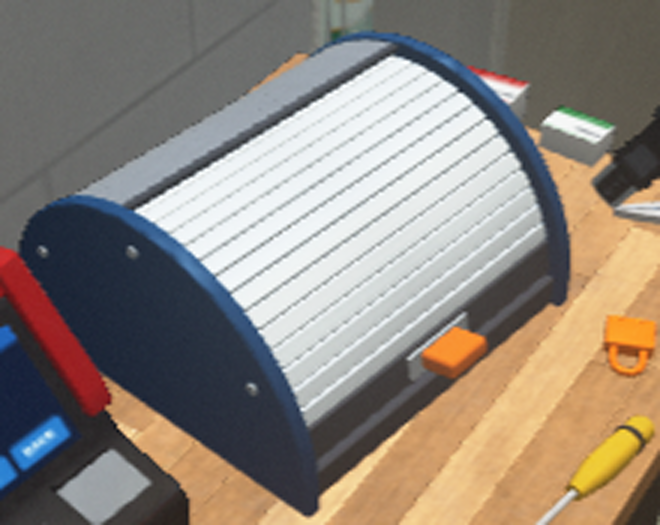

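View pics/side_end.png

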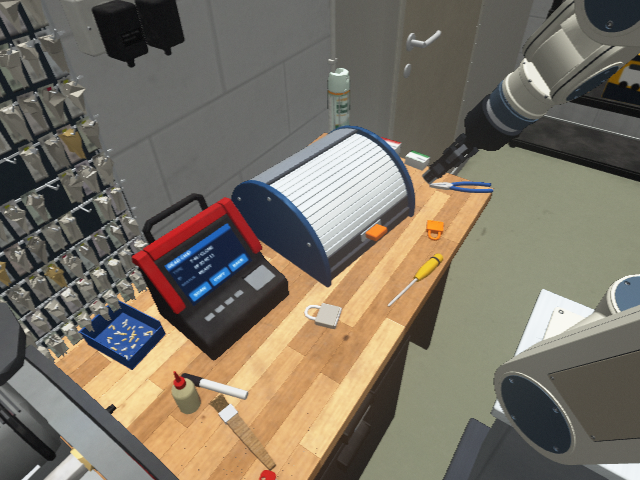

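The shutter is shut: the pull is back within half a pixel of its starting place in both views. The steel padlock is still at (325, 316), and the robot is clear of everything. I'm handing in the job.

```bash
python3 -c "
from cell import manip
print(manip.finish_job())"
```

```text
the job is handed in; nothing more can be done
None
```

I rolled the shutter up to its stop, laid the brass padlock flat on the mat, released it, rolled the shutter back down onto the sill, and handed the job in at about 37 s. No verdict is reported.

- **Tool lean:** the moves only turn the tool about the vertical. I got the 32° lean needed to reach the mat by driving the arm against its wrist range early on. The lean then held for the rest of the job.
- **Open stop:** pushing on it read about 27 N. The shutter's edge measured within about 1–2 mm of where it should stand when open.
- **Padlock:** after release it measured about 2 mm from the mat's centre, lying flat. I set it down with about 10 N of contact. It also shifted about 5 mm in the grip at pick-up, and I allowed for that.
- **Shut:** pushing down onto the sill read about 29 N upward and 36 N in all, through the fingers pinching the pull. Afterwards the pull sat within half a pixel of its starting place in both cameras.
- **Everything else:** in the last side view the steel padlock and the orange look-alike had not moved, and the robot was clear of everything with no contact force.

The two cameras disagreed by up to about 6 mm, most of it sideways; I used averages. I could not see the padlock again once the shutter was closed.

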